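# Refit the handwheel on the splined shaft of a hand-driven gearbox

## Task

Refit the black handwheel to the green gearbox. First push the red brake lever down to lock the shaft, then set the handwheel on the upright splined shaft and, pressing lightly and never forcing it, turn it until its grooves find the splines of the shaft and it drops fully home on the collar. Finally, with the wheel left in place, lift the brake lever right up again to release the shaft, and leave the other things on the desk where they are.

Things in the scene. Friction and masses are not known exactly. Their poses are not given: they have to be found in the camera images.
- handwheel: Loose black fluted handwheel (hand knob), 56 mm in diameter (57.6 mm over the flutes), 30 mm high, 0.13 to 0.25 kg, lying flat on papers at the right, underside about 7 mm above the desk. Origin: centre of its underside, z up its axis. A splined bore goes right through its steel hub: 12.6 mm wide with four grooves 6 mm wide, 23.6 mm across, along the body's x and y. The same either way up.
- gearbox: Green worm gearbox on a grey base plate 130 x 100 x 10 mm, fixed to the desk at the left; housing 84 x 70 mm, 62 mm high. Origin: centre of the underside of the base plate, right below the upright shaft; z up; the brake lever reaches out over its -x side. A level output stub 16 mm thick points to -y, 36 mm up. Right of it, in mid-desk, stands a letter scale 82 mm high.
- seat (a point): Where the underside of the fitted handwheel rests: centre of the top of the shaft's collar (26 mm across), on the upright shaft's axis, 83 mm above the desk; axes as the gearbox. Under the collar is a brake disc 72 mm across, its top 8 mm below this point. With the brake up the shaft spins almost freely and just follows the wheel; locked, it holds against at least 0.5 N m.
- spline_top (a point): Upper end of the shaft's four splines, on its axis, 13 mm above the seat. They are 5 mm wide and 22 mm across (0.3 mm bevel on top). A wheel set on the shaft stops with its underside here and drops the last 13 mm onto the collar only when turned so that the splines meet its grooves to about 4 degrees (every quarter turn alike). How the splines stand is not given and differs each time.
- shaft_tip (a point): Upper end of the shaft, on its axis, 28 mm above the seat. From the splines up to here the shaft is a round pilot 11.6 mm thick, its last 3 mm a cone that narrows to 7.6 mm. The wheel's bore slides freely over it.
- brake_lever (a joint): Angle of the brake lever, rad: 0 = right up (released; the lever slants up 0.80 rad above level), 0.80 = level, 0.85 = fully down at its stop (locked). It grows as the lever goes down. Its hinge is stiff (about 2 N at the grip; 6 to 10 N where its cam passes the brake disc, from 0.48 on); it stays where it is left.
- lever_grip (a point): Middle of the red grip of the brake lever, 78 mm from the hinge; the grip is 46 mm long, 15 mm wide (along the gearbox's y) and 15 mm thick.
- lever_pivot (a point): Hinge of the brake lever, 50.7 mm from the shaft's axis on the gearbox's -x side, 72 mm above the desk. The hinge line runs along the gearbox's y; the lever reaches out to -x from here, and its outer end swings up and down.
- brush: Bystander, loose: flat brush with wooden handle lying near the front left edge, 36 x 176 x 12 mm. Leave it alone.
- screwdriver: Bystander, loose: screwdriver with red handle lying near the front edge, 27 x 246 x 23 mm. Leave it alone.
- shaft_nut: Bystander, loose: hexagon nut lying near the front right edge, 24 mm across and 12 mm high. Leave it alone.
- block: Bystander, loose: ground steel block lying on the papers at the back right, 30 x 50 x 25 mm. Leave it alone.
Things that resemble listed ones, but are neither listed nor needed, are in the scene too. There is more than one size of the handwheel; the job needs the larger.

How it is judged:
On the way, in this order (a step that is already met when the one before it is completed fails the run):
1. the brake lever is pushed down (locked) with the handwheel still off (value of joint brake_lever above 0.74 rad and distance between handwheel and seat above 0.05 m), for 0.2 s.
2. with the brake locked, the handwheel is fully home on the collar of the shaft (z of handwheel in the frame of seat between -0.003 and 0.003 m and horizontal distance between handwheel and seat below 0.0025 m and angle between handwheel's own z axis and vertical below 0.06 rad and value of joint brake_lever above 0.7 rad), for 0.2 s.
At the end, for the whole second after the job is handed in: The handwheel sits on the shaft, at rest, its underside within 3 mm of the collar's top, within 2.5 mm of the shaft's axis and upright within 0.06 rad, and the brake lever is up (its angle below 0.15 rad) (z of handwheel in the frame of seat between -0.003 and 0.003 m and horizontal distance between handwheel and seat below 0.0025 m and angle between handwheel's own z axis and vertical below 0.06 rad and value of joint brake_lever below 0.15 rad and linear speed of handwheel below 0.02 m/s and angular speed of handwheel below 0.2 rad/s); the robot touches nothing.
It fails at once if the handwheel is forced onto the gearbox (pressed on it with over 80 N) (contact force between handwheel and gearbox above 80 N).
It fails at once if one of the bystanders (brush, screwdriver, nut, steel block) is moved by more than 25 mm (distance of any of brush, screwdriver, shaft_nut, block from where it was at the start of the episode above 0.025 m).
It also fails if it takes over 67 s, if anything falls off the work surface, if the arm or the gripper's body presses on something with over 40 N, if the wrist force passes 120 N, or if a joint passes its speed limit or range.

## Robot

A 7-joint arm with a two-finger parallel gripper is mounted at the origin on a cart in front of the work surface, level with it; the furniture and walls round the work are solid. World frame = base frame: x ahead of the robot, y to its left, z up, the work surface at z = 0. Lengths are in m, angles in rad, forces in N, time in s.
With the tool pointing down it reaches from about 0.425 to 0.875 m from the base axis. Payload 8.4 kg.
Tool frame: the origin (TCP) lies midway between the tips of the shut fingers; the grasp point (between the pads) lies 19 mm behind it; z points along the fingers, y is the line along which they close (so a half turn about z gives the same grasp; the last joint's range is limited). The gripper opens to 85 mm and grips with 20 to 120 N. Pads are 22 mm wide; open, the fingers measure 114 mm over their backs; the gripper's body (76 mm by 85 mm) begins 54 mm behind the grasp point. The pads swing forward as they close: fully open they stand 13 mm farther back than shut.
Start: joints at [-1.401, 0.333, 0.04, 1.465, -0.013, 1.343, -0.059], TCP at [0.173, 0.627, 0.231] pointing down, gripper open.
Joint ranges: [-2.58, 2.58], [-0.38, 2.09], [-1.3, 1.39], [0.25, 2.4], [-1.5, 4.64], [0.08, 2.09], [-2.65, 2.65]. Speed limits (rad/s): [2.22, 2.22, 2.79, 2.79, 3.14, 3.14, 3.14].

## Interface

Orientations are given as a unit quaternion [w, x, y, z].
In Python, from plant import get_state, read_camera, get_calibration, robot gives the robot as it stands.
- The arm moves only by the shell command python3 -m jog 'ROWS' [FORCE]. ROWS is JSON, one flat list of numbers, 5 for each row, row after row: the shift along the tool's x, y, z in cm, then the turn about the tool's z in degrees, then the closure, from -1 (fully open) to 1 (shut), so that 0 is half open. A call has 1 to 10 rows; each row is the pose to reach, as a shift and turn from the pose commanded when the call began, along the tool's axes at that moment; what a row does not reach only later rows make up. A row lasts 1/8 s, in which the tool goes at most 62.5 mm and 10.7 degrees, less where a joint would pass 70% of its speed; a pose out of reach is approached as far as the arm can. A call with a gripper value outside its range is refused whole. The fingers move at their own pace and stop on an object; FORCE is the grip in N (left out, the last holds). Time passes only in rows, so rows that repeat a pose let the fingers close. It gives the time, the measured TCP pose, the force and the opening at its end, in the units of the state.
- get_state(): the state, without advancing time (a new reading comes with each control period).
- read_camera(name): name is "scene" or "top" or "wrist"; returns the picture (384x512x3 uint8, red, green, blue); there is no depth.
- get_calibration(name): a dict with "intrinsics" (3x3 intrinsics, pixels), "D" ([k1, k2, p1, p2, k3] as OpenCV has them; the pictures are not rectified), "extrinsics" (4x4, takes a point from world to camera coordinates); the wrist camera has in their place "hand_eye" (4x4, takes a point from camera to tool coordinates, whose origin is the TCP and whose axes are the flange's). Camera axes: x right, y up, looking along -z (the intrinsics and any distortion apply to the point x, -y, -z); pixel columns grow to the right and rows downward; lengths in m; the calibration is good to about 2 mm. A picture is of the moment at which its call begins: read the wrist's pose just before it. get_calibration takes no time and is no camera call.
- robot.hand_in(): hands the job in, once; it reports no verdict.
The state is a dict: "time": time; "joint_positions": joint angles; "joint_velocities": joint speeds; "tau": joint torques, N m; "tcp_pos": TCP position; "tool_rot": TCP orientation; "force": force on the tool from outside, world axes, zero at the start; "ft_torque": the same for the moment, N m; "grip_width": opening from 0.0 (shut) to 1.0 (fully open).
Only numpy, scipy, OpenCV 4.12 (cv2) and the standard library are available. Lean on these libraries where they do the work, as an engineer would, in place of code of your own. Each camera call takes 0.05 s, during which the arm holds its last target. There are 200 camera calls.

## Working session

There is one attempt and no reset: what is moved stays moved. The work goes in short steps, Python scripts to look and compute and a shell command to move; the robot and the scene stay as the last step left them, time stands still between calls to the robot, and variables do not carry over. Pictures are saved under pics/ and viewed, on a budget of 10 in all, crops included, one or two more only if the job needs it, and the job is handed in when it is done.

```bash
ls && mkdir -p pics
python3 - <<'E'
from plant import get_state, read_camera, get_calibration
import cv2,numpy as np
np.set_printoptions(precision=4,suppress=True)
s=get_state();print(s)
for n in("scene","top"):
    im=read_camera(n);cv2.imwrite(f"pics/{n}0.png",im[:,:,::-1])
    print(n,get_calibration(n))
print(get_calibration("wrist"))
a=cv2.imread("pics/scene0.png");b=cv2.imread("pics/top0.png")
E
```

```text
pics
{'time': 0.0, 'joint_positions': array([-1.4012,  0.3339,  0.0399,  1.4663, -0.0134,  1.3433, -0.0585]), 'joint_velocities': array([ 0.001 , -0.0003,  0.0007, -0.002 , -0.0007,  0.0001, -0.0001]), 'tau': array([  0.0005, -65.853 ,   1.3656, -40.5566,   0.0169,   0.0124,
        -0.    ]), 'tcp_pos': array([0.1725, 0.6262, 0.2304]), 'tool_rot': array([-0.    ,  0.134 ,  0.991 , -0.0008]), 'force': array([ 0.471 , -0.3159, -0.25  ]), 'ft_torque': array([ 0.0277,  0.0542, -0.0046]), 'grip_width': 1.0026730449276782}
scene {'intrinsics': array([[414.0578,   0.    , 253.5453],
       [  0.    , 414.0578, 190.2613],
       [  0.    ,   0.    ,   1.    ]]), 'D': array([-0.1336,  0.    ,  0.    ,  0.    ,  0.    ]), 'extrinsics': array([[ 0.4691, -0.883 ,  0.0165, -0.2886],
       [ 0.6797,  0.3729,  0.6317, -0.4474],
       [-0.5639, -0.2851,  0.7751, -0.8031],
       [ 0.    ,  0.    ,  0.    ,  1.    ]])}
top {'intrinsics': array([[428.3031,   0.    , 257.1855],
       [  0.    , 428.3031, 189.4224],
       [  0.    ,   0.    ,   1.    ]]), 'D': array([0.0212, 0.    , 0.    , 0.    , 0.    ]), 'extrinsics': array([[-0.0075, -1.    , -0.0001,  0.0151],
       [ 0.9869, -0.0074,  0.1609, -0.5963],
       [-0.1609,  0.0011,  0.987 , -1.2077],
       [ 0.    ,  0.    ,  0.    ,  1.    ]])}
{'intrinsics': array([[314.26  ,   0.    , 259.6591],
       [  0.    , 314.26  , 186.2722],
       [  0.    ,   0.    ,   1.    ]]), 'D': array([-0.066,  0.   ,  0.   ,  0.   ,  0.   ]), 'hand_eye': array([[-0.0006,  0.9562,  0.2928,  0.0741],
       [ 1.    ,  0.0005,  0.0003,  0.0009],
       [ 0.0002,  0.2928, -0.9562, -0.1429],
       [ 0.    ,  0.    ,  0.    ,  1.    ]])}
```

View pics/top0.png

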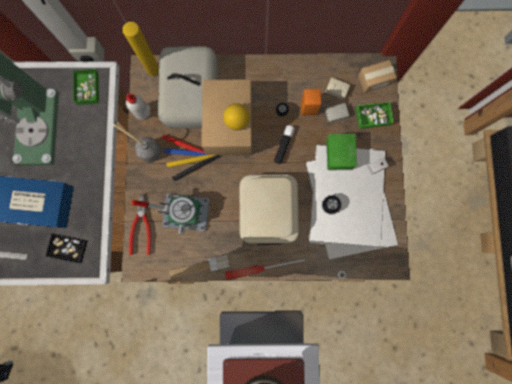

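View pics/scene0.png

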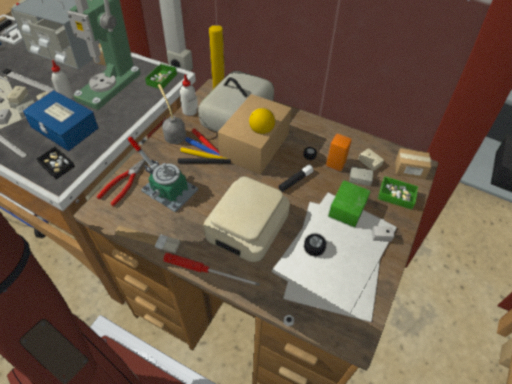

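The top view shows the gearbox at about (183,210), with the red lever grip at (140,203) reaching left (world +y). There are two handwheel candidates: a black wheel on the papers at (332,204) and a smaller one at (282,108) beside the orange block. The one on the papers fits the description (larger, on papers at the right). I'll confirm it in one enlarged crop and measure.

```bash
cat > h.py <<'E'
import numpy as np,cv2
from scipy.spatial.transform import Rotation as R
from plant import get_state, read_camera, get_calibration
np.set_printoptions(precision=4,suppress=True)
def cam(n,s=None):
    c=get_calibration(n)
    if n=="wrist":
        s=s or get_state();T=np.eye(4);T[:3,:3]=R.from_quat(s['tool_rot'],scalar_first=True).as_matrix();T[:3,3]=s['tcp_pos']
        M=T@c['hand_eye']
    else: M=np.linalg.inv(c['extrinsics'])
    return c['intrinsics'],c['D'],M
def ray(n,uv,s=None):
    K,D,M=cam(n,s)
    p=cv2.undistortPoints(np.array(uv,float).reshape(-1,1,2),K,D).reshape(-1,2)
    d=np.c_[p[:,0],-p[:,1],-np.ones(len(p))]@M[:3,:3].T
    return M[:3,3],d
def plane(n,uv,z,s=None):
    o,d=ray(n,uv,s);return o+d*((z-o[2])/d[:,2])[:,None]
def proj(n,P,s=None):
    K,D,M=cam(n,s);W=np.linalg.inv(M)
    q=np.atleast_2d(P)@W[:3,:3].T+W[:3,3];q=q*[1,-1,-1]
    return cv2.projectPoints(q,np.zeros(3),np.zeros(3),K,D)[0].reshape(-1,2)
def shot(n,f):
    s=get_state();im=read_camera(n)[:,:,::-1].copy();cv2.imwrite(f"pics/{f}.png",im);return s,im
E
python3 - <<'E'
from h import *
t=cv2.imread("pics/top0.png");s=cv2.imread("pics/scene0.png")
def crop(im,x,y,w=70,h=52):return cv2.resize(im[y-h//2:y+h//2,x-w//2:x+w//2],(400,300),interpolation=cv2.INTER_CUBIC)
out=np.vstack([np.hstack([crop(t,172,208,100,75),crop(t,312,190,100,75)[:, :]]),np.hstack([crop(s,155,170,110,82),crop(t,282,110)])])
cv2.imwrite("pics/crop1.png",out)
def blob(m,near):
    n,l,st,c=cv2.connectedComponentsWithStats(m.astype(np.uint8));i=1+np.argmin(np.linalg.norm(c[1:]-near,axis=1));return c[i],st[i]
for n,im,ps in(("top",t,[(332,204),(282,108)]),("scene",s,[(315,244),(310,153)])):
    m=im.max(2)<70
    for p in ps:
        c,st=blob(m,p);print(n,c,st,plane(n,[c],.037 if p in[(332,204),(315,244)] else .02))
    hsv=cv2.cvtColor(im,cv2.COLOR_BGR2HSV);r=((hsv[...,0]<8)|(hsv[...,0]>172))&(hsv[...,1]>150)&(hsv[...,2]>80)
    nn,l,st,c=cv2.connectedComponentsWithStats(r.astype(np.uint8))
    for i in range(1,nn):
        if st[i,4]>15 and st[i,4]<2000:print(n,'red',c[i],st[i])
print('tophub',plane("top",[(182,208)],.111),plane("scene",[(166,177)],.111))
E
```

```text
top [331.3457 204.2346] [323 196  18  17 162] [[ 0.5525 -0.2071  0.037 ]]
top [281.  99.] [281  99   1   1   1] [[ 0.8848 -0.0654  0.02  ]]
top red [399.003   25.1796] [381   0  38  55 334]
top red [130.0606  97.6364] [125  93  11  10  66]
top red [181.1315 143.3005] [162 135  42  17 213]
top red [138.5417 203.1111] [131 200  16   7  72]
top red [132.2222 234.6144] [129 215  10  40 153]
top red [147.4054 233.2095] [142 214   9  41 148]
top red [256.791  268.7313] [249 266  15   7  67]
top red [232.2358 274.3774] [225 270  18  10 106]
scene [314.7132 246.0453] [305 234  21  22 265] [[ 0.5374 -0.2117  0.037 ]]
scene [312. 143.] [312 143   1   1   1] [[ 0.8866 -0.0594  0.02  ]]
scene red [128.7067  26.0756] [121   0  16  53 225]
scene red [54.9348 67.3696] [52 62  8 10 46]
scene red [185.8537  81.9512] [183  76   7  10  41]
scene red [203.3882 139.4605] [192 129  27  23 152]
scene red [133.7975 143.4177] [128 137  13  14  79]
scene red [111.59  184.065] [ 97 171  31  28 200]
scene red [123.4188 190.1099] [111 174  25  32 191]
scene red [184.9808 262.6139] [164 253  45  20 417]
scene red [505.     301.3269] [499 294  13  13  52]
scene red [138.5854 366.7805] [133 362  13  13  41]
tophub [[0.5358 0.2188 0.111 ]] [[0.4986 0.194  0.111 ]]
```

View pics/crop1.png

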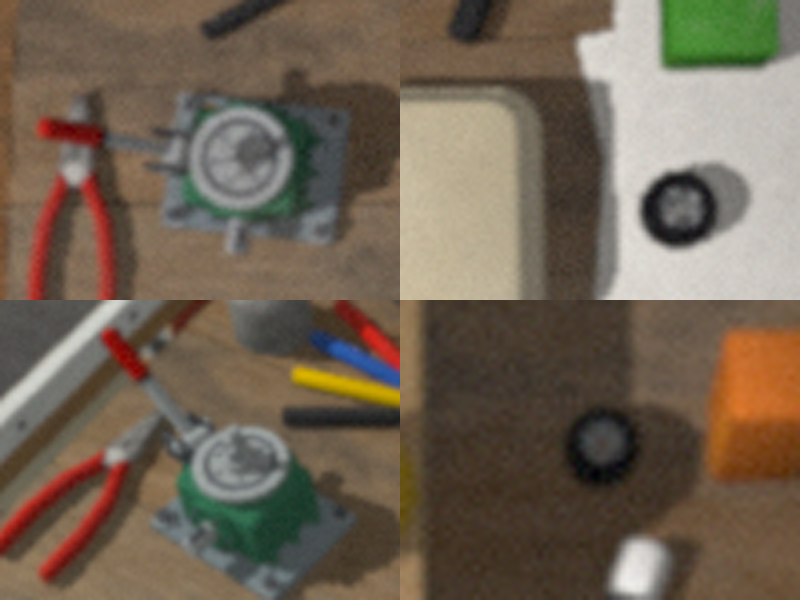

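The larger wheel, on the papers at top (332,204), is about 18 px across against about 12 px for the small one at (282,108), so it is the one. The gearbox disc is centred at top (182.5,210) and scene (166,174), and the lever reaches to +y. Next I'll triangulate the positions.

```bash
cat >> h.py <<'E'
def tri(a,b,na="top",nb="scene"):
    o1,d1=ray(na,[a]);o2,d2=ray(nb,[b]);d1=d1[0];d2=d2[0]
    k=np.linalg.lstsq(np.c_[d1,-d2],o2-o1,rcond=None)[0];p,q=o1+k[0]*d1,o2+k[1]*d2
    return (p+q)/2,np.linalg.norm(p-q)
E
python3 - <<'E'
from h import *
print('disc',plane("top",[(182.5,210.2)],.075),plane("scene",[(166,173.8)],.075),tri((182.5,210.2),(166,173.8)))
print('grip',tri((138.5,203.1),(133.8,143.4)))
c=np.array([(180,93),(348,110),(330,243),(165,225)])/4+[122,171]
P=plane("top",c,.01);print('plate',P,P.mean(0))
for a,b in((0,1),(3,2),(1,0),(2,1),(3,0)):d=P[b]-P[a];print(a,b,np.degrees(np.arctan2(d[1],d[0])),np.linalg.norm(d))
# disc/ wheel in top by ellipse
print('wheel tri',tri((331.35,204.23),(314.7,246.05)))
for z in(.02,.037):print(plane("top",[(331.35,204.23)],z),plane("scene",[(314.7,246.05)],z))
s=get_state();print(R.from_quat(s['tool_rot'],scalar_first=True).as_matrix())
E
```

```text
disc [[0.5338 0.2236 0.075 ]] [[0.531  0.2237 0.075 ]] (array([0.5335, 0.2248, 0.0722]), np.float64(0.0019162083919759274))
grip (array([0.5488, 0.3365, 0.1215]), np.float64(0.0005807849184221945))
plate [[0.59   0.2826 0.01  ]
 [0.5761 0.156  0.01  ]
 [0.4763 0.1682 0.01  ]
 [0.4907 0.2911 0.01  ]] [0.5333 0.2245 0.01  ]
0 1 -96.26389237264635 0.12741684963853497
3 2 -96.6656998663407 0.12368488560146752
1 0 83.73610762735366 0.12741684963853497
2 1 -7.020940768256829 0.1004896453356102
3 0 -4.87954282690506 0.09964257849183712
wheel tri (array([ 0.5549, -0.21  ,  0.011 ]), np.float64(0.00364568007535615))
[[ 0.5547 -0.2101  0.02  ]] [[ 0.5481 -0.2096  0.02  ]]
[[ 0.5525 -0.2071  0.037 ]] [[ 0.5373 -0.2117  0.037 ]]
[[-0.9641  0.2656 -0.0003]
 [ 0.2656  0.9641 -0.0014]
 [-0.0001 -0.0014 -1.    ]]
```

Gearbox: shaft axis at about (0.533, 0.2245), yaw about -96°. The lever points along +83.7°. I'll move over the shaft for a close wrist look, turning so that the jaws close along the gearbox's y axis.

```bash
python3 -m jog '[-45.4,-29.2,4,81,-1,-45.4,-29.2,4,81,-1,-45.4,-29.2,4,81,-1,-45.4,-29.2,4,81,-1,-45.4,-29.2,4,81,-1,-45.4,-29.2,4,81,-1,-45.4,-29.2,4,81,-1,-45.4,-29.2,4,81,-1,-45.4,-29.2,4,81,-1,-45.4,-29.2,4,81,-1]'
python3 - <<'E'
from h import *
s,im=shot("wrist","w1")
print(s['tcp_pos'],s['tool_rot'],s['joint_positions'],proj("wrist",[[.533,.2245,.111],[.533,.2245,.083]],s))
cv2.imwrite("pics/w1v.png",cv2.resize(im,(768,576),interpolation=cv2.INTER_CUBIC))
E
```

```text
time: 1.35
tcp_pos: [0.5346, 0.2205, 0.1908]
tool_rot: [0.001, 0.748, 0.664, -0.001]
force: [0.3, 0.2, -0.3]
grip_width: 0.996
[0.5346 0.2205 0.1908] [ 0.0008  0.7476  0.6642 -0.0006] [-0.906   0.2258  0.5096  1.7206 -0.1144  1.2259 -0.4864] [[256.0518 190.5246]
 [256.4293 180.1243]]
```

View pics/w1v.png

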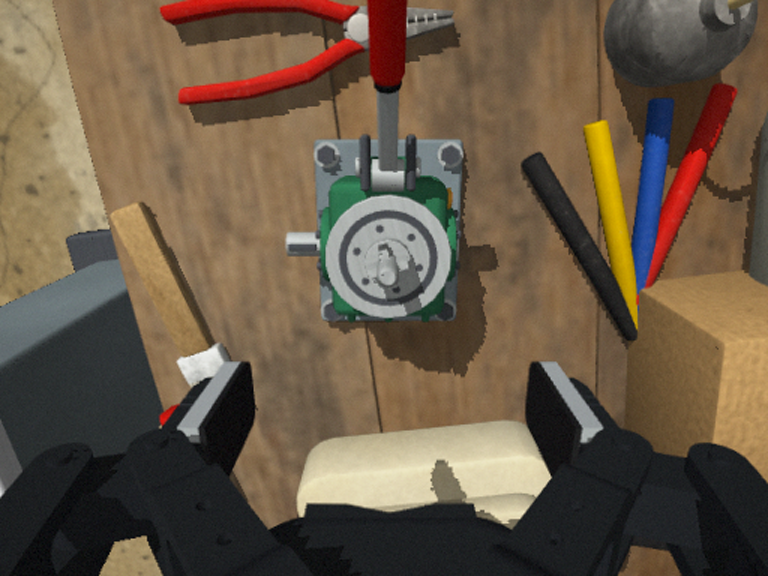

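The wrist view looks square-on: disc centre at view (390,257), shaft tip at about (388,275), lever straight up the picture with the grip at (388,40). I'll refine the shaft centre and lever direction numerically.

Run:
```python
from h import *
im=cv2.imread("pics/w1.png");s=get_state()
hsv=cv2.cvtColor(im,cv2.COLOR_BGR2HSV)
m=((hsv[...,1]<45)&(hsv[...,2]>110)).astype(np.uint8)
m2=np.zeros_like(m);m2[125:220,210:310]=m[125:220,210:310]
m2=cv2.morphologyEx(m2,cv2.MORPH_OPEN,np.ones((5,5)))
cs=max(cv2.findContours(m2,0,2)[0],key=cv2.contourArea);h=cv2.convexHull(cs)
e=cv2.fitEllipse(h);print(e,cv2.boundingRect(h));
P=plane("wrist",h.reshape(-1,2),.075,s);A=np.c_[2*P[:,:2],np.ones(len(P))];q=np.linalg.lstsq(A,(P[:,:2]**2).sum(1),rcond=None)[0]
print('disc',q[:2],'r',np.sqrt(q[2]+q[0]**2+q[1]**2),plane("wrist",[e[0]],.075,s))
r=(((hsv[...,0]<8)|(hsv[...,0]>172))&(hsv[...,1]>150)&(hsv[...,2]>60))
r[:, :235]=0;r[:,285:]=0;r[70:]=0
ys,xs=np.nonzero(r);print('grip end rows',ys.min(),ys.max(),[(y,xs[ys==y].mean(),np.ptp(xs[ys==y])) for y in range(5,58,10)])
print('near end of grip',plane("wrist",[(259,57)],.113,s))
print('tip',plane("wrist",[(258.5,184)],.111,s))
c=im[130:214,205:315];cv2.imwrite("pics/disc1.png",cv2.resize(c,None,fx=7,fy=7,interpolation=cv2.INTER_CUBIC))
```

```text
((258.3298034667969, 170.4396209716797), (81.7236328125, 83.6007080078125), 86.24264526367188) (217, 130, 84, 82)
disc [0.5336 0.2318] r 0.03565985760689886 [[0.5338 0.2331 0.075 ]]
grip end rows 0 56 [(5, np.float64(254.7), np.int64(35)), (15, np.float64(257.5), np.int64(23)), (25, np.float64(258.0), np.int64(24)), (35, np.float64(253.9655172413793), np.int64(34)), (45, np.float64(257.5), np.int64(23)), (55, np.float64(258.0), np.int64(14))]
near end of grip [[0.5446 0.3192 0.113 ]]
tip [[0.534  0.2319 0.111 ]]
```

View pics/disc1.png

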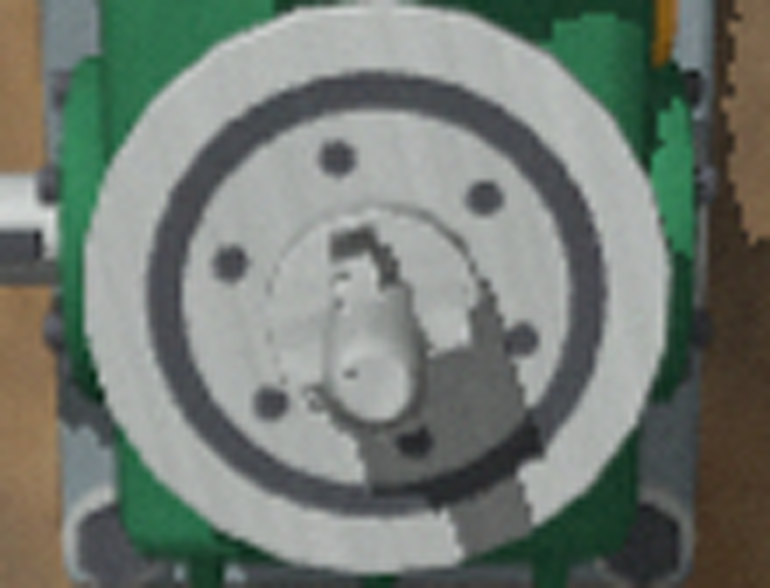

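```bash
cat >> h.py <<'E'
def disc(s,im,z=.075):
    hsv=cv2.cvtColor(im,cv2.COLOR_BGR2HSV);m=((hsv[...,1]<45)&(hsv[...,2]>110)).astype(np.uint8)
    u,v=proj("wrist",[[.5336,.228,.075]],s)[0].astype(int);m2=np.zeros_like(m);m2[v-50:v+50,u-50:u+50]=m[v-50:v+50,u-50:u+50]
    m2=cv2.morphologyEx(m2,cv2.MORPH_OPEN,np.ones((5,5)));h=cv2.convexHull(max(cv2.findContours(m2,0,2)[0],key=cv2.contourArea))
    P=plane("wrist",h.reshape(-1,2),z,s);A=np.c_[2*P[:,:2],np.ones(len(P))];q=np.linalg.lstsq(A,(P[:,:2]**2).sum(1),rcond=None)[0]
    return q[:2],np.sqrt(q[2]+q[0]**2+q[1]**2)
E
python3 - <<'E'
from h import *
for i in range(3):
    s,im=shot("wrist","w2");print(s['time'],s['tcp_pos'],s['joint_velocities'],disc(s,im))
def imp(n,f):
    im=cv2.imread(f);hsv=cv2.cvtColor(im,cv2.COLOR_BGR2HSV);g=((hsv[...,0]>65)&(hsv[...,0]<95)&(hsv[...,1]>80))
s,t=shot("top","top1")
s,t2=shot("scene","scene1")
# gripper fingers check: project the TCP
print(proj("top",s['tcp_pos'][None]),proj("scene",s['tcp_pos'][None]))
E
```

```text
1.4 [0.5332 0.223  0.1908] [-0.0332 -0.0092 -0.0407  0.0055 -0.0058  0.0034 -0.0109] (array([0.5351, 0.2291]), np.float64(0.035727986324931855))
1.45 [0.5325 0.2245 0.1909] [-0.0222 -0.0069 -0.0225  0.0006 -0.0014  0.001  -0.0029] (array([0.535 , 0.2291]), np.float64(0.03567383684732777))
1.5 [0.5321 0.2254 0.191 ] [-0.0142 -0.0046 -0.0097  0.0007  0.0013 -0.002   0.0024] (array([0.535 , 0.2291]), np.float64(0.03572482388483511))
[[173.8033 205.8187]] [[158.7758 142.2711]]
```

Settled wrist estimate of the shaft is (0.535, 0.229), against (0.5335, 0.224) from the fixed cameras. I'll resolve that later with a second, opposite wrist view. Now I'll shut the fingers, go over the grip and push it down along its arc.

```bash
python3 -m jog '[6,0,0,0,1,11.2,0,0,0,1,11.2,0,1,0,1,11.2,0,3,0,1,11.4,0,4.5,0,1,11.8,0,6,0,1,12.2,0,7.5,0,1]' 60; python3 -m jog '[0.2,0,1,0,1,0.3,0,2,0,1,0.4,0,2.8,0,1,0.4,0,3.4,0,1,0.4,0,3.4,0,1]'
```

```text
time: 2.52
tcp_pos: [0.5466, 0.3458, 0.1156]
tool_rot: [-0.0, 0.746, 0.666, 0.0]
force: [-0.4, -0.4, 1.7]
grip_width: 0.001
time: 3.15
tcp_pos: [0.5466, 0.3493, 0.0818]
tool_rot: [0.0, 0.746, 0.666, -0.001]
force: [-0.2, -0.0, 0.2]
grip_width: 0.002
```

```bash
python3 -m jog '[0,0,0.3,0,1,0,0,0.5,0,1,0,0,0.5,0,1]'
python3 - <<'E'
from h import *
s,im=shot("scene","sc2");s,t=shot("top","t2")
cv2.imwrite("pics/lv.png",np.hstack([cv2.resize(im[110:215,90:230],(560,420),interpolation=cv2.INTER_CUBIC),cv2.resize(t[170:255,110:150],(198,420),interpolation=cv2.INTER_CUBIC)]))
E
```

```text
time: 3.52
tcp_pos: [0.5468, 0.3497, 0.0773]
tool_rot: [0.0, 0.745, 0.667, -0.0]
force: [0.7, -0.5, 0.5]
grip_width: 0.0
```

View pics/lv.png

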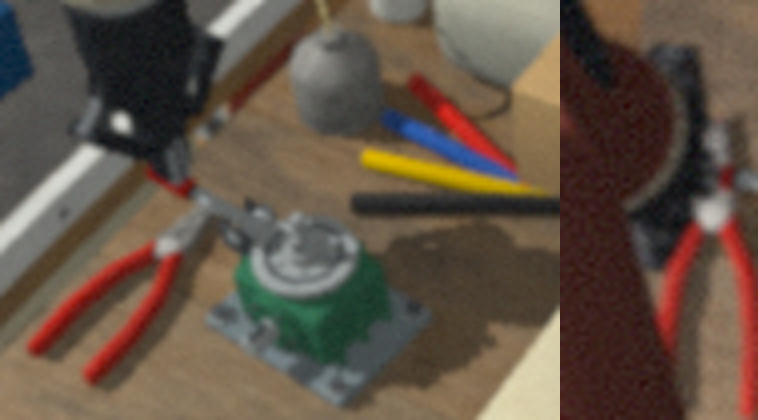

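The lever (red grip at view (170,182)) is close to level under the fingers. I'll push until the stop can be felt.

```bash
python3 -m jog '[0,0,0.15,0,1,0,0,0.15,0,1]'; python3 -m jog '[0,0,0.15,0,1,0,0,0.15,0,1]'; python3 -m jog '[0,0,0.15,0,1,0,0,0.15,0,1]'
```

```text
time: 3.88
tcp_pos: [0.5469, 0.3497, 0.0764]
tool_rot: [-0.0, 0.746, 0.666, 0.0]
force: [-1.4, -1.1, 5.9]
grip_width: 0.003
time: 4.12
tcp_pos: [0.5471, 0.3498, 0.0761]
tool_rot: [-0.0, 0.746, 0.666, 0.0]
force: [-4.7, -2.8, 16.0]
grip_width: 0.001
time: 4.38
tcp_pos: [0.5472, 0.3498, 0.0758]
tool_rot: [-0.0, 0.746, 0.666, 0.001]
force: [-10.2, -5.5, 25.8]
grip_width: 0.0
```

The lever is on its stop at z = 0.0758, as predicted for 0.85 rad, so the brake is locked. Now up and back over the shaft with the camera turned 90°, to separate hand-eye error from shaft position.

```bash
python3 -m jog '[0,0,-6,0,1,-1,0,-11.5,-10,0,-7,0,-11.5,-20,-1,-12.3,0,-11.5,-30,-1,-12.3,0,-11.5,-40,-1,-12.3,0,-11.5,-50,-1,-12.3,0,-11.5,-60,-1,-12.3,0,-11.5,-70,-1,-12.3,0,-11.5,-80,-1,-12.3,0,-11.5,-90,-1]'; python3 -m jog '[0,0,0,0,-1,0,0,0,0,-1,0,0,0,0,-1]'
python3 - <<'E'
from h import *
for i in range(2):
    s,im=shot("wrist","w3");print(s['tcp_pos'],s['tool_rot'],disc(s,im))
u,v=proj("wrist",[[.534,.2265,.09]],s)[0].astype(int);print(u,v)
c=im[v-42:v+42,u-55:u+55];cv2.imwrite("pics/disc2.png",cv2.resize(c,None,fx=7,fy=7,interpolation=cv2.INTER_CUBIC))
E
```

```text
time: 5.62
tcp_pos: [0.533, 0.2273, 0.1876]
tool_rot: [-0.0, 0.053, 0.999, -0.0]
force: [-0.5, -0.1, 0.1]
grip_width: 1.0
time: 6.0
tcp_pos: [0.5331, 0.2275, 0.1878]
tool_rot: [-0.0, 0.057, 0.998, -0.0]
force: [-0.3, 0.6, -0.5]
grip_width: 1.0
[0.5331 0.2275 0.1878] [-0.      0.057   0.9984 -0.    ] (array([0.535 , 0.2288]), np.float64(0.035707037209019424))
[0.5331 0.2275 0.1878] [-0.      0.0567  0.9984 -0.0001] (array([0.5349, 0.2288]), np.float64(0.035714798139508015))
257 187
```

View pics/disc2.png

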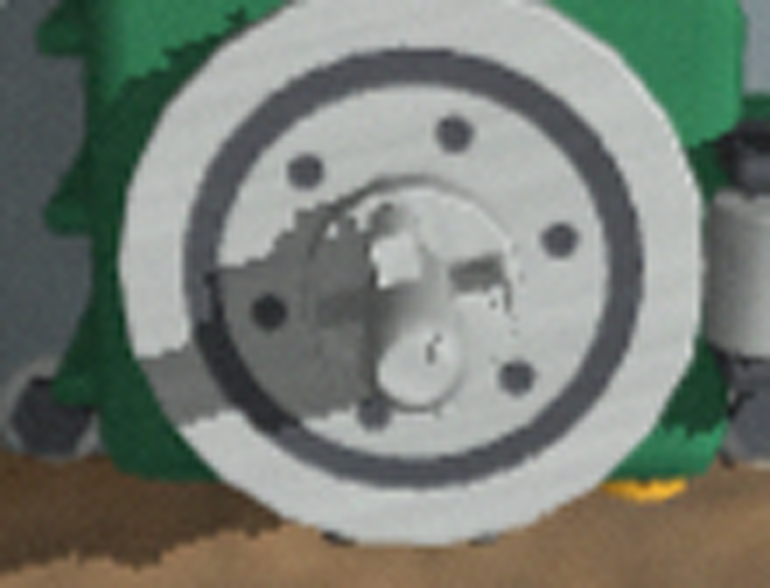

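Both orthogonal wrist views agree on the shaft at (0.535, 0.2289), so hand-eye error is negligible. I'll read the spline direction from the view just seen: a splines-like side face is near (478,272) and a spline end near (400,260).

Run:
```python
from h import *
s=get_state()
def cr(P):return ((proj("wrist",P,s)-[202,145])*7+3).round(0)
c=np.array([.535,.2289])
print('axis',[ (z,cr([[*c,z]])[0]) for z in(.083,.096,.108,.111)])
for z in(.083,.096):
    for a in range(0,360,30):
        p=c+.011*np.array([np.cos(np.radians(a)),np.sin(np.radians(a))]);print(z,a,cr([[*p,z]])[0],end=' ')
    print()
```

```text
axis [(0.083, array([414., 292.])), (0.096, array([414., 325.])), (0.108, array([415., 360.])), (0.111, array([415., 369.]))]
0.083 0 [424. 379.] 0.083 30 [469. 363.] 0.083 60 [499. 327.] 0.083 90 [507. 281.] 0.083 120 [490. 238.] 0.083 150 [452. 209.] 0.083 180 [403. 202.] 0.083 210 [358. 219.] 0.083 240 [328. 256.] 0.083 270 [321. 302.] 0.083 300 [339. 344.] 0.083 330 [377. 373.] 
0.096 0 [425. 417.] 0.096 30 [472. 400.] 0.096 60 [504. 363.] 0.096 90 [512. 315.] 0.096 120 [494. 270.] 0.096 150 [454. 239.] 0.096 180 [403. 231.] 0.096 210 [355. 250.] 0.096 240 [324. 288.] 0.096 270 [317. 336.] 0.096 300 [336. 381.] 0.096 330 [376. 410.]
```

The splines stand at roughly 10° (world yaw, mod 90), read from the spline end at crop (393,238) and the side face near (478,272). Next, the wheel.

```bash
python3 -m jog '[-7,-42.7,0,90,-1,-7,-42.7,0,90,-1,-7,-42.7,0,90,-1,-7,-42.7,0,90,-1,-7,-42.7,0,90,-1,-7,-42.7,0,90,-1,-7,-42.7,0,90,-1,-7,-42.7,3,90,-1,-7,-42.7,4,90,-1,-7,-42.7,4,90,-1]'; python3 -m jog '[0,0,0,0,-1,0,0,0,0,-1]'
python3 - <<'E'
from h import *
s,im=shot("wrist","w4");print(s['tcp_pos'],s['tool_rot'],s['joint_positions'])
g=cv2.cvtColor(im,cv2.COLOR_BGR2GRAY);m=(im.max(2)<75).astype(np.uint8)
u,v=proj("wrist",[[.554,-.205,.037]],s)[0];print(u,v)
n,l,st,c=cv2.connectedComponentsWithStats(m)
for i in range(1,n):
    if st[i,4]>300:print(c[i],st[i])
u,v=int(u),int(v);k=im[max(v-60,0):v+60,u-75:u+75];cv2.imwrite("pics/wh.png",cv2.resize(k,None,fx=5,fy=5,interpolation=cv2.INTER_CUBIC))
E
```

```text
time: 7.35
tcp_pos: [0.5546, -0.2044, 0.1471]
tool_rot: [-0.001, 0.746, 0.666, -0.001]
force: [-0.9, 0.6, 1.5]
grip_width: 0.999
time: 7.6
tcp_pos: [0.5555, -0.2046, 0.1486]
tool_rot: [0.0, 0.745, 0.667, 0.0]
force: [-0.4, -0.1, 0.8]
grip_width: 1.0
[ 0.5555 -0.2046  0.1486] [0.0004 0.7451 0.667  0.0004] [-0.3287  0.3292  0.7406  1.7463 -0.241   1.1579  0.372 ]
257.0496889721349 184.10703288617475
[54.3252 60.4578] [  24    0   65  130 1101]
[219.6495  21.0502] [ 102    0  234   38 1515]
[258.0403  80.4424] [  116     0   250   118 14201]
[457.785   21.8288] [ 392    0  120   87 4107]
[  6.2864 100.6821] [  0  58  23  81 604]
[ 56.38   148.7968] [ 29  99  54 104 679]
[462.8697 130.4879] [453 111  25  39 330]
[256.2568 181.057 ] [ 224  148   66   68 2913]
[271.9246 324.6357] [    0   160   512   224 44693]
```

View pics/wh.png

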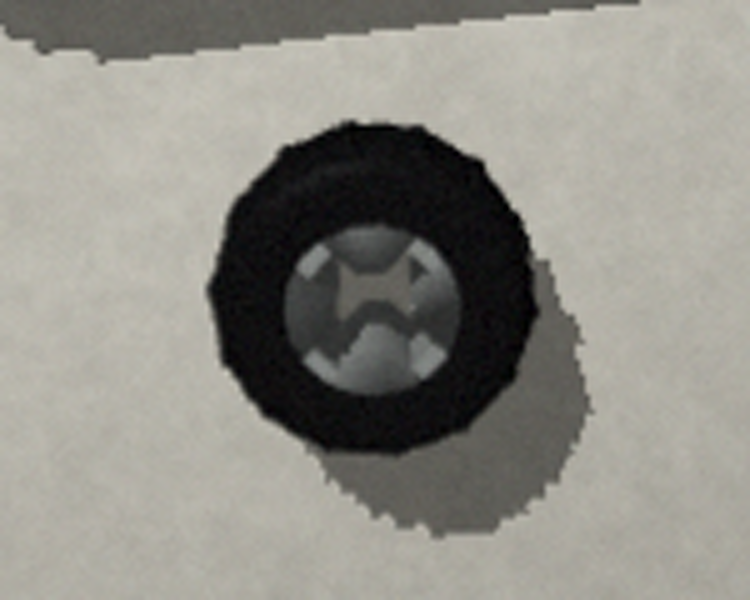

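The wheel lies under the camera: rim centre at crop (373,288), hub centre at (372,310), and grooves on the diagonals, with light end patches at (312,262), (425,258), (322,362) and (428,355).

Run:
```python
from h import *
s=get_state();im=cv2.imread("pics/w4.png")
q=lambda a:(np.array(a,float)+.5)/5-.5+[182,124]
P=plane("wrist",q([(312,262),(425,258),(322,362),(428,355),(372,310)]),.037,s);print(P,P[:4].mean(0))
for a,b in((0,3),(2,1)):
    d=P[b]-P[a];print(np.degrees(np.arctan2(d[1],d[0]))%90,np.linalg.norm(d))
m=(im.max(2)<75).astype(np.uint8);n,l,st,c=cv2.connectedComponentsWithStats(m);i=l[160,257];i=l[155,256]
h=cv2.convexHull(max(cv2.findContours((l==i).astype(np.uint8),0,2)[0],key=cv2.contourArea));print(cv2.boundingRect(h),cv2.minEnclosingCircle(h))
# lower (far-side) half of outline belongs to top rim
hp=h.reshape(-1,2);hp=hp[hp[:,1]>182];W=plane("wrist",hp,.035,s)
A=np.c_[2*W[:,:2],np.ones(len(W))];x=np.linalg.lstsq(A,(W[:,:2]**2).sum(1),rcond=None)[0];print('rim',x[:2],np.sqrt(x[2]+x[0]**2+x[1]**2))
M=R.from_quat(s['tool_rot'],scalar_first=True).as_matrix();print('tool delta cm to hub',(M.T@(P[4]-s['tcp_pos']))*100)
```

```text
[[ 0.5438 -0.1967  0.037 ]
 [ 0.5627 -0.1982  0.037 ]
 [ 0.5433 -0.2145  0.037 ]
 [ 0.5615 -0.2153  0.037 ]
 [ 0.5529 -0.2062  0.037 ]] [ 0.5528 -0.2062  0.037 ]
43.56563638963949 0.025563143092123913
40.06364379214135 0.025387866893098396
(224, 148, 66, 68) ((256.6488037109375, 181.5415802001953), 33.8623046875)
rim [ 0.5535 -0.2063] 0.02765295053425932
tool delta cm to hub [-0.1885 -0.2468 11.1497]
```

Wheel centre is (0.553, -0.206), grooves at yaw about 42°. Descend and grasp, with TCP z about 0.005.

```bash
python3 -m jog '[-0.2,-0.2,6,0,-1,-0.2,-0.2,11,0,-1,-0.2,-0.2,13.5,0,-1,-0.2,-0.2,14.3,0,-1,-0.2,-0.2,14.3,0,-1]' 60; python3 -m jog '[0,0,0,0,1,0,0,0,0,1,0,0,0,0,1,0,0,0,0,1,0,0,0,0,1,0,0,0,0,1]' 60
```

```text
time: 8.28
tcp_pos: [0.5532, -0.2066, 0.0054]
tool_rot: [0.0, 0.745, 0.667, 0.0]
force: [-0.4, -0.9, 0.8]
grip_width: 0.996
time: 9.02
tcp_pos: [0.5538, -0.2066, 0.0065]
tool_rot: [0.001, 0.745, 0.667, 0.001]
force: [-2.1, 0.8, 8.2]
grip_width: 0.636
```

Gripped at about 54–56 mm opening. Lift, carry over the shaft and turn the wheel 32°.

```bash
python3 -m jog '[0,0,-1,0,1,0,0,-6,0,1,0,0,-12,0,1,0,0,-17,0,1,0,0,-17,0,1]'; python3 -m jog '[5,-0.8,0,8,1,11,-1.7,0,16,1,17,-2.6,0,24,1,23,-3.5,0,32,1,29,-4.5,0,32,1,35,-5.4,0,32,1,40,-6.2,0,32,1,43.1,-6.7,0,32,1,43.1,-6.7,0,32,1,43.1,-6.7,0,32,1]'; python3 -m jog '[0,0,0,0,1,0,0,0,0,1]'
python3 - <<'E'
from h import *
s,im=shot("wrist","w5");print(s['tcp_pos'],s['tool_rot'],s['joint_positions'])
M=R.from_quat(s['tool_rot'],scalar_first=True).as_matrix()
print('tool delta cm',M.T@(np.array([.535,.2289,s['tcp_pos'][2]])-s['tcp_pos'])*100)
cv2.imwrite("pics/w5v.png",cv2.resize(im[60:384,90:420],None,fx=1.8,fy=1.8,interpolation=cv2.INTER_CUBIC))
E
```

```text
time: 9.65
tcp_pos: [0.5549, -0.2075, 0.1796]
tool_rot: [0.003, 0.746, 0.666, 0.003]
force: [0.0, 0.1, -1.7]
grip_width: 0.633
time: 10.9
tcp_pos: [0.534, 0.2283, 0.1741]
tool_rot: [0.0, 0.9, 0.435, -0.001]
force: [0.2, -0.7, -2.3]
grip_width: 0.635
time: 11.15
tcp_pos: [0.5345, 0.2284, 0.1749]
tool_rot: [-0.0, 0.901, 0.435, 0.0]
force: [0.1, -0.2, -2.3]
grip_width: 0.63
[0.5345 0.2284 0.1749] [-0.      0.9007  0.4345  0.    ] [-1.0141  0.259   0.6319  1.738  -0.1632  1.1976 -1.01  ]
tool delta cm [0.0715 0.0057 0.    ]
```

View pics/w5v.png

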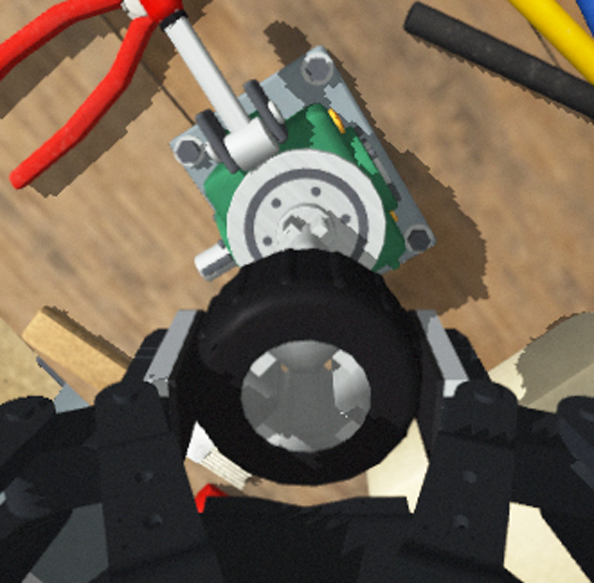

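The wheel is held level between the pads, hub centre at view (305,397), with the shaft just beyond it at (312,235). Now to compute the wheel's offset from the TCP in the grasp.

Run:
```python
from h import *
s=get_state();M=R.from_quat(s['tool_rot'],scalar_first=True).as_matrix()
P=plane("wrist",[((305+.5)/1.8+89.5,(397+.5)/1.8+59.5)],s['tcp_pos'][2]+.0305,s)[0]
print('hub in tool cm',M.T@(P-s['tcp_pos'])*100,'hub->shaft in tool cm',M.T@(np.array([.535,.2289,P[2]])-P)*100)
im=cv2.imread("pics/w5.png");m=(im.min(2)>55)
c=cv2.connectedComponentsWithStats(m.astype(np.uint8));l=c[1][280,259];print(c[2][l],c[3][l])
print(s['tcp_pos'])
```

```text
hub in tool cm [ 0.057   0.0016 -3.05  ] hub->shaft in tool cm [-0.0013  0.0225 -0.    ]
[ 224  249   72   63 3541] [259.553  279.5208]
[0.5345 0.2286 0.1749]
```

The hub is over the shaft to within 0.3 mm. Descend over the tip, then slowly onto the spline top.

```bash
python3 -m jog '[0,0,3,0,1,0,0,5,0,1,0,0,5.8,0,1,0,0,5.8,0,1]'; python3 -m jog '[0,0,0.3,0,1,0,0,0.6,0,1,0,0,0.8,0,1,0,0,0.8,0,1]'
```

```text
time: 11.7
tcp_pos: [0.5343, 0.2291, 0.1168]
tool_rot: [0.0, 0.9, 0.435, -0.0]
force: [-0.0, -0.0, -1.8]
grip_width: 0.636
time: 12.2
tcp_pos: [0.5343, 0.2294, 0.1087]
tool_rot: [0.0, 0.9, 0.435, -0.0]
force: [-0.2, 0.0, -1.6]
grip_width: 0.629
```

```bash
python3 -m jog '[0,0,0.3,0,1,0,0,0.6,0,1,0,0,0.8,0,1,0,0,0.8,0,1]'
```

```text
time: 12.7
tcp_pos: [0.5343, 0.2293, 0.1006]
tool_rot: [0.0, 0.9, 0.435, -0.0]
force: [0.2, -0.3, -1.7]
grip_width: 0.629
```

```bash
python3 -m jog '[0,0,0.2,0,1,0,0,0.4,0,1,0,0,0.5,0,1,0,0,0.5,0,1]'
```

```text
time: 13.2
tcp_pos: [0.5343, 0.2293, 0.0957]
tool_rot: [0.0, 0.9, 0.435, -0.0]
force: [0.6, 0.1, -2.0]
grip_width: 0.637
```

```bash
python3 -m jog '[0,0,0.1,0,1,0,0,0.2,0,1,0,0,0.2,0,1]'; python3 -m jog '[0,0,0.1,0,1,0,0,0.1,0,1]'
```

```text
time: 13.58
tcp_pos: [0.5344, 0.2292, 0.0938]
tool_rot: [0.0, 0.9, 0.435, 0.0]
force: [-0.2, -1.1, -2.1]
grip_width: 0.634
time: 13.82
tcp_pos: [0.5344, 0.2292, 0.0928]
tool_rot: [0.0, 0.9, 0.435, 0.0]
force: [1.0, -1.1, -0.5]
grip_width: 0.631
```

```bash
python3 -m jog '[0,0,0.1,0,1,0,0,0.1,0,1]'; python3 -m jog '[0,0,0.1,0,1,0,0,0.1,0,1]'
```

```text
time: 14.08
tcp_pos: [0.5345, 0.2292, 0.0918]
tool_rot: [0.0, 0.9, 0.435, 0.0]
force: [1.9, -2.2, -1.2]
grip_width: 0.635
time: 14.32
tcp_pos: [0.5345, 0.2292, 0.0908]
tool_rot: [0.0, 0.9, 0.435, 0.0]
force: [2.2, -2.5, -0.6]
grip_width: 0.629
```

It is going below spline-top level with hardly any force, so the grooves seem to have met the splines already. Continue down gently, easing 0.3 mm sideways.

```bash
python3 -m jog '[0,0.03,0.1,0,1,0,0.03,0.2,0,1,0,0.03,0.3,0,1,0,0.03,0.3,0,1]'; python3 -m jog '[0,0.02,0.1,0,1,0,0.02,0.2,0,1,0,0.02,0.3,0,1,0,0.02,0.3,0,1]'
```

```text
time: 14.82
tcp_pos: [0.5345, 0.2292, 0.0877]
tool_rot: [0.0, 0.9, 0.435, -0.0]
force: [1.9, -1.8, -1.0]
grip_width: 0.635
time: 15.32
tcp_pos: [0.5345, 0.2291, 0.0846]
tool_rot: [0.0, 0.9, 0.435, -0.0]
force: [0.4, -2.2, -1.7]
grip_width: 0.63
```

```bash
python3 -m jog '[0,0,0.1,0,1,0,0,0.2,0,1,0,0,0.2,0,1]'; python3 -m jog '[0,0,0.1,0,1,0,0,0.1,0,1]'; python3 -m jog '[0,0,0.1,0,1,0,0,0.1,0,1]'
```

```text
time: 15.7
tcp_pos: [0.5346, 0.2291, 0.0827]
tool_rot: [-0.0, 0.9, 0.435, -0.0]
force: [0.2, -1.7, -2.9]
grip_width: 0.636
time: 15.95
tcp_pos: [0.5347, 0.2291, 0.0823]
tool_rot: [-0.0, 0.9, 0.435, 0.0]
force: [-2.1, -2.7, 5.2]
grip_width: 0.63
time: 16.2
tcp_pos: [0.5348, 0.2292, 0.0822]
tool_rot: [-0.0, 0.9, 0.435, 0.0]
force: [-5.4, -4.4, 15.2]
grip_width: 0.632
```

Contact at 0.0822, where the collar should be, with 15 N: the wheel is home. Release, rise and check.

```bash
python3 -m jog '[0,0,-0.15,0,1,0,0,-0.15,0,0,0,0,-0.15,0,-1,0,0,-0.15,0,-1,0,0,-0.15,0,-1,0,0,-4,0,-1,0,0,-9,0,-1,0,0,-11,0,-1]'; python3 -m jog '[0,0,0,0,-1,0,0,0,0,-1]'
python3 - <<'E'
from h import *
s,im=shot("wrist","w6");s2,sc=shot("scene","sc6");print(s['tcp_pos'],s['tool_rot'])
print([proj("wrist",[[.535,.2289,z]],s)[0] for z in(.083,.096,.111,.113)],[proj("scene",[[.535,.2289,z]])[0] for z in(.083,.113)])
a=cv2.resize(im[100:270,150:370],(520,402),interpolation=cv2.INTER_CUBIC);b=cv2.resize(sc[140:220,130:190],(280,402),interpolation=cv2.INTER_CUBIC)
cv2.imwrite("pics/home.png",np.hstack([a,b[:402]]))
E
```

```text
time: 17.2
tcp_pos: [0.5359, 0.2295, 0.1938]
tool_rot: [-0.0, 0.9, 0.435, 0.002]
force: [0.3, -0.1, -0.1]
grip_width: 1.002
time: 17.45
tcp_pos: [0.5342, 0.2291, 0.1898]
tool_rot: [0.0, 0.9, 0.435, -0.001]
force: [0.3, -0.9, 0.3]
grip_width: 1.0
[0.5342 0.2291 0.1898] [ 0.      0.9003  0.4353 -0.0006]
[array([260.4497, 184.7556]), array([260.4736, 189.5277]), array([260.5043, 195.6629]), array([260.5087, 196.5381])] [array([164.8753, 170.1683]), array([163.2067, 162.5499])]
```

View pics/home.png

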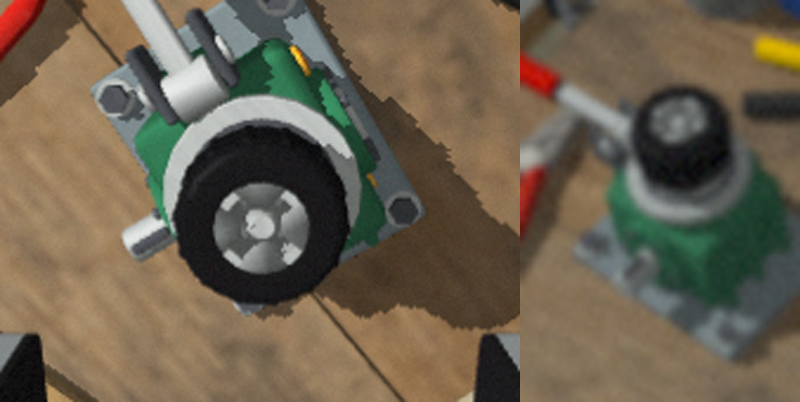

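The wheel sits on the shaft with splines and grooves meshed. Its hub centre at raw (260,196.5) matches the prediction for a fitted wheel, (260.5,196.5). Now I'll move above the lever grip and turn the jaws to the gearbox's y axis.

```bash
python3 -m jog '[5,-3,0,-10,-1,11,-6.7,0,-20,-1,11,-6.7,0,-30,-1,11,-6.7,0,-32,-1,11,-6.7,0,-32,-1,11,-6.7,0,-32,-1]'
python3 - <<'E'
from h import *
s,im=shot("wrist","w7");print(s['tcp_pos'],s['tool_rot'])
M=R.from_quat(s['tool_rot'],scalar_first=True).as_matrix()
hsv=cv2.cvtColor(im,cv2.COLOR_BGR2HSV);r=(((hsv[...,0]<8)|(hsv[...,0]>172))&(hsv[...,1]>150)&(hsv[...,2]>60)).astype(np.uint8)
n,l,st,c=cv2.connectedComponentsWithStats(r)
for i in range(1,n):
    if st[i,4]>100:
        ys,xs=np.nonzero(l==i);P=plane("wrist",[c[i]],.076,s)[0];print(c[i],st[i],P,M.T@(P-s['tcp_pos'])*100,cv2.minAreaRect(np.c_[xs,ys].astype(np.float32)))
E
```

```text
time: 18.3
tcp_pos: [0.5509, 0.3556, 0.1909]
tool_rot: [0.0, 0.747, 0.665, -0.0]
force: [-0.6, 0.1, -0.4]
grip_width: 1.003
[0.5509 0.3556 0.1909] [ 0.0001  0.7468  0.665  -0.    ]
[180.6709 146.0398] [ 121  138  120   20 1331] [0.49   0.3943 0.076 ] [ 3.1426 -6.4922 11.4924] ((180.57217407226562, 146.47348022460938), (119.00857543945312, 18.22113609313965), 1.6365771293640137)
[257.9512 178.6017] [249 153  18  52 841] [0.5504 0.359  0.076 ] [ 0.3303 -0.0829 11.4931] ((257.4999694824219, 178.49998474121094), (50.99999237060547, 16.999996185302734), 90.0)
[187.0923 186.2076] [ 133  166  111   35 1257] [0.489  0.3593 0.076 ] [-0.3449 -6.1876 11.4928] ((188.23533630371094, 185.44119262695312), (17.462566375732422, 113.2641372680664), 75.96376037597656)
[438.3109 235.4417] [ 415  190   53   97 1354] [0.7096 0.2856 0.076 ] [-5.1154 16.5769 11.4946] ((437.0000305175781, 236.0), (15.205260276794434, 109.12010955810547), 26.56505012512207)
```

The red grip is directly below, at (0.550, 0.359). Descend and grasp it.

```bash
python3 -m jog '[0.2,-0.1,5,0,-0.5,0.2,-0.1,10,0,-0.5,0.2,-0.1,13,0,-0.5,0.2,-0.1,13.6,0,-0.5,0.2,-0.1,13.6,0,-0.5]'; python3 -m jog '[0,0,0,0,1,0,0,0,0,1,0,0,0,0,1,0,0,0,0,1,0,0,0,0,1,0,0,0,0,1,0,0,0,0,1]' 50
```

```text
time: 18.98
tcp_pos: [0.5503, 0.359, 0.0557]
tool_rot: [0.0, 0.746, 0.666, 0.0]
force: [0.2, -0.5, 0.2]
grip_width: 0.749
time: 19.85
tcp_pos: [0.5499, 0.3593, 0.0558]
tool_rot: [-0.0, 0.746, 0.666, 0.0]
force: [-2.0, -0.7, 4.8]
grip_width: 0.159
```

```bash
python3 -m jog '[0,0,-0.4,0,1,-0.05,0,-1.2,0,1,-0.16,0,-2,0,1,-0.37,0,-2.8,0,1,-0.62,0,-3.5,0,1,-0.8,0,-3.9,0,1,-0.8,0,-3.9,0,1]'; python3 -m jog '[-0.3,0,-0.5,0,1,-0.6,0,-0.95,0,1,-1,0,-1.4,0,1,-1.6,0,-2.1,0,1,-1.6,0,-2.1,0,1]'
```

```text
time: 20.72
tcp_pos: [0.5487, 0.3496, 0.094]
tool_rot: [0.0, 0.746, 0.666, -0.001]
force: [-0.3, -7.0, -6.7]
grip_width: 0.162
time: 21.35
tcp_pos: [0.547, 0.3344, 0.1155]
tool_rot: [-0.0, 0.746, 0.666, -0.0]
force: [0.3, -5.3, -7.6]
grip_width: 0.156
```

```bash
python3 -m jog '[-0.1,0,-0.15,0,1,-0.2,0,-0.25,0,1,-0.2,0,-0.25,0,1]'
```

```text
time: 21.72
tcp_pos: [0.5467, 0.3329, 0.1172]
tool_rot: [0.0, 0.745, 0.667, -0.0]
force: [1.4, -5.6, -11.7]
grip_width: 0.155
```

```bash
python3 -m jog '[0,0,0,0,-0.4,0,0,0,0,-0.4,0,0,0,0,-0.4,0,0,0,0,-0.4,0,0,-4,0,-0.4,0,0,-9,0,-0.4,3,0,-11,0,-0.4,8,0,-11,0,-0.4,8,0,-11,0,-0.4,8,0,-11,0,-0.4]'
python3 - <<'E'
from h import *
s,im=shot("wrist","w8");s2,sc=shot("scene","sc8");s3,t=shot("top","t8");print(s['tcp_pos'],s['force'])
a=cv2.resize(im,(512,384));b=cv2.resize(sc[120:220,105:195],(346,384),interpolation=cv2.INTER_CUBIC)
cv2.imwrite("pics/fin.png",np.hstack([a,b])[:, :800])
for n,i,f in(("scene",sc,"scene0"),("top",t,"top0")):
    hsv=cv2.cvtColor(i,cv2.COLOR_BGR2HSV);r=((hsv[...,0]<8)|(hsv[...,0]>172))&(hsv[...,1]>150)&(hsv[...,2]>80)
    N,l,st,c=cv2.connectedComponentsWithStats(r.astype(np.uint8))
    print(n,[(c[k],st[k]) for k in range(1,N) if st[k,4]>30 and abs(c[k][0]-136)<12 and 130<c[k][1]<210])
E
```

```text
time: 22.98
tcp_pos: [0.5559, 0.4122, 0.227]
tool_rot: [0.0, 0.746, 0.666, -0.0]
force: [0.7, -0.0, 0.2]
grip_width: 0.7
[0.5559 0.4122 0.227 ] [ 0.6601 -0.0043  0.1605]
scene [(array([133.641 , 143.6795]), array([128, 137,  13,  14,  78], dtype=int32))]
top [(array([138.3056, 203.1528]), array([131, 200,  16,   7,  72], dtype=int32))]
```

View pics/fin.png

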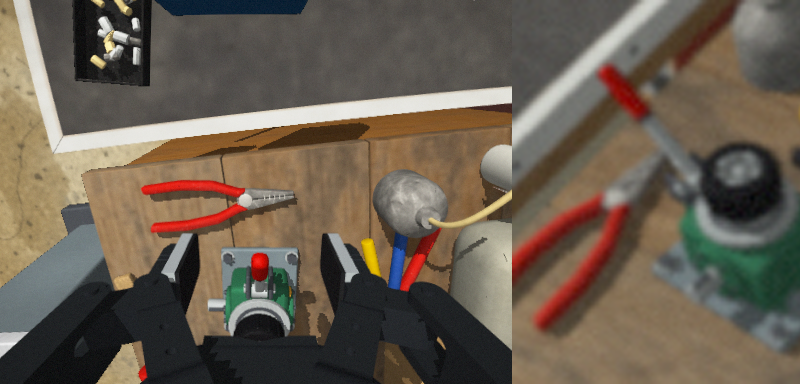

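The lever grip is back at its starting pixels in both cameras: scene (133.6,143.7) against (133.8,143.4), top (138.3,203.2) against (138.5,203.1). The wheel is seated and the arm is clear. I'll check the bystanders for change, then hand in.

Run:
```python
from h import *
from plant import robot
a=cv2.imread("pics/top0.png").astype(int);b=cv2.imread("pics/t8.png").astype(int)
d=abs(a-b).max(2)
for n,(x,y,w,h) in dict(brush=(165,255,65,25),screwdriver=(222,258,85,22),nut=(335,267,15,13),block=(325,100,25,25)).items():print(n,(d[y:y+h,x:x+w]>60).sum())
s=get_state();print(s['tcp_pos'],abs(s['joint_velocities']).max())
print(robot.hand_in())
```

```text
brush 248
screwdriver 226
nut 17
block 112
[0.5563 0.4113 0.2276] 0.004547605426423047
the job is handed in; nothing more can be done
None
```

The difference counts aren't zero, so I'll check in the stored pictures whether that is motion or just shading from the arm.

Run:
```python
from h import *
a=cv2.imread("pics/top0.png");b=cv2.imread("pics/t8.png");c=cv2.imread("pics/top1.png")
for n,(x,y,w,h) in dict(brush=(205,252,28,22),screwdriver=(222,258,85,22),nut=(332,264,20,18),block=(320,97,34,30)).items():
    g=[cv2.cvtColor(i,cv2.COLOR_BGR2GRAY) for i in(a,b,c)]
    t=g[0][y:y+h,x:x+w]
    for k in(1,2):
        r=cv2.matchTemplate(g[k][y-10:y+h+10,x-10:x+w+10],t,cv2.TM_CCOEFF_NORMED);_,v,_,p=cv2.minMaxLoc(r);print(n,k,'shift px',np.array(p)-10,round(v,3),'mean',t.mean(),g[k][y:y+h,x:x+w].mean())
```

```text
brush 1 shift px [0 1] 0.72 mean 91.62987012987013 133.00487012987014
brush 2 shift px [0 1] 0.723 mean 91.62987012987013 138.87012987012986
screwdriver 1 shift px [0 0] 0.555 mean 76.45454545454545 110.52620320855615
screwdriver 2 shift px [0 0] 0.555 mean 76.45454545454545 115.78288770053476
nut 1 shift px [10  4] 0.715 mean 87.10277777777777 115.86944444444444
nut 2 shift px [0 0] 0.71 mean 87.10277777777777 121.68611111111112
block 1 shift px [0 0] 0.786 mean 94.69117647058823 73.05196078431372
block 2 shift px [0 0] 0.995 mean 94.69117647058823 102.30098039215686
```

The handwheel is fitted on the gearbox shaft and the brake lever is back up. I handed the job in at about 23 s of the 67 s allowed; no verdict is reported.

- **Brake on:** I pushed the red lever down until I felt its stop, at z = 0.0758 m as predicted for 0.85 rad, with about 26 N.
- **Wheel:** I picked up the larger wheel from the papers and turned it 32° to match the spline angle I had estimated from the images. It slid over the splines at the first try and stopped on the collar, with the tool at z = 0.082 m. The most force I read was about 15 N.
- **Brake off:** I gripped the lever, lifted it right up and let go.

**Last checks that agreed:**
- The wheel's hub was within 1 pixel of where a fitted wheel should appear, measured before I lifted the lever. Afterwards I only saw that the wheel still sat on the shaft.
- The lever grip was back at its starting pixels in both fixed cameras.
- The arm was clear of everything and still.

**Checks that disagreed or were unclear:**
- **Shaft position:** the fixed cameras put the shaft about 5 mm away from where the wrist camera did. I used the wrist value because two views at right angles agreed, and the fit confirmed it.
- **Bystanders:** a before-and-after comparison of the top view showed differences around all four. Image matching found no shift for the screwdriver and block, and 1 pixel for the brush, which already showed in a picture taken before I touched anything. For the nut, the final match was ambiguous: a weak match shifted by 10 pixels at the edge of the search, although it had matched unshifted earlier. Brightness in all these areas had changed, and I think shading from the arm explains the differences. The arm never went near the nut or the other bystanders.

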